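# Check a pump cover for flatness with a straightedge and set the verdict lever

### The job

Lay the straightedge gently across the middle of the pump cover in the jig, running left to right, and let go of it. With shut fingers press it down, lightly but firmly, first at its left end and then at its right end, to find whether it rocks. If it sits firm, push the jig's lever well over away from the robot; if it rocks, pull the lever well over towards the robot; leave the straightedge lying on the cover and disturb nothing else.

Things in the scene. Friction and masses are not known exactly. Their poses are not given: they have to be found in the camera images.
- straightedge: steel straightedge: bar 26 (x) x 200 (y, long axis) x 10 mm thick, with a black handle block 18 (x) x 50 (y) x 22 mm high standing on its middle (handle from 10 to 32 mm above the underside). About 0.42 kg. Origin: centre of its underside. Alike either way round. Starts lying flat on the bench to the left of the jig.
- face (a point): centre of the upper face of the cover clamped in the jig, 54 mm above the bench; z up, x away from the robot, y to the left (the lever is on the right). Clamps hold the cover's -x and +x rim: they begin 97 mm from the centre and stand no higher than 2 mm above the face, so the straightedge is laid along y, left to right; its ends pass the face's rim (92 mm) by 8 mm
- press_left (a point): where to press at the left: 80 mm to the left (+y) of the face's centre, at the top of the bar when it lies there (10 mm above the face). Press with 5 to 10 N for half a second (3 N is too light, and more than 40 N on the cover, at laying too, marks it). On the flat cover the end gives well under 1 mm
- press_right (a point): the same, 80 mm to the right (-y). On the crowned cover the pressed end stays when touched with less than 1.5 N, and from about 2 to 2.5 N it suddenly gives 2 to 3 mm, the bar tilting 0.06 rad, and is then firm; let go, the bar comes level again. This holds for both ends
- cover_1: round aluminium pump cover: flange 212 mm across, 10 mm thick; round face 184 mm across, its middle 24 mm above the underside. Origin: centre of underside. Of cover_1 and cover_2 one is flat, the other crowned: flat only over the middle 56 mm, then falling evenly by 4 mm to the rim. Either may be clamped in the jig; the other is fixed on a stand at the back, not to be checked.
- cover_2: the other pump cover, same sizes, material and origin as cover_1. Which of the two is flat and which crowned is not known beforehand, nor which of them is in the jig
- verdict (a joint): the lever at the right side of the jig (188 mm to the right of the face's centre), hinged at 35 mm above the bench about the jig's y axis: 0 upright, positive leaning away from the robot (+x of the jig), negative towards it, stops at -0.7 and 0.7 rad. It starts near upright and stays where it is left; about 2 N at the ball moves it. Well over means more than 0.4 rad.
- verdict_tip (a point): centre of the lever's ball, 26 mm across, 75 mm from the hinge (110 mm above the bench when upright); stem 10 mm thick below it
- wrench: bystander, to be left alone: open-ended steel wrench, 160 mm long, lying along its x axis. Origin: centre of its underside
- gasket: bystander, to be left alone: black rubber gasket ring, 90 mm across, 8 mm high. Origin: centre of its underside
- grease_jar: bystander, to be left alone: white screw-top jar, 64 mm across, 75 mm high. Origin: centre of its underside
- impeller: bystander, to be left alone: grey plastic pump impeller with a hub, 68 mm across, 38 mm high. Origin: centre of its underside
- hose_tail: bystander, to be left alone: brass hose tail standing up, 32 mm across, 44 mm high. Origin: centre of its underside
- carton: bystander, to be left alone: cardboard carton 120 x 160 x 100 mm high. Origin: centre of its underside
- batten: bystander, to be left alone: wooden batten 22 x 210 x 12 mm, long axis y; not the straightedge (no handle). Origin: centre of its underside
Mind the look-alikes: they are no part of the job. Of the things shaped like the straightedge, the steel one is meant.

How it is judged:
By the outcome, as a careful person would: the job done as asked, in the order asked, and still so for the second after the job is handed in, with the robot touching nothing.
It also fails if it takes over 70 s, if anything falls off the work surface, if the arm or the gripper's body presses on something with over 40 N, if the wrist force passes 120 N, or if a joint passes its speed limit or range.

### The arm

A 6-joint arm with a two-finger parallel gripper is mounted at the origin on the work surface. World frame = base frame: x ahead of the robot, y to its left, z up, the work surface at z = 0. Lengths are in m, angles in rad, forces in N, time in s.
With the tool pointing down it reaches from about 0.3 to 0.775 m from the base axis. Payload 14.6 kg.
Tool frame: the origin (TCP) lies between the finger pads; the fingertips stand 19 mm ahead of it and the grasp point (between the pads) is the TCP (ctrl.finger_overhang is the distance from the TCP to the fingertips, in m); z points along the fingers, y is the direction in which the jaws open and shut (so a half turn about z gives the same grasp; the last joint's range is limited). The gripper opens to 94 mm and grips with 3 to 60 N. Pads are 16 mm wide; open, the fingers measure 119 mm over their backs; the gripper's body (75 mm by 177 mm) begins 78 mm behind the grasp point.
Start: joints at [-1.325, 0.3, 1.521, -0, 1.321, -0.067], TCP at [0.169, -0.523, 0.224] pointing down, gripper open.
Joint ranges: [-3.03, 3.03], [-0.79, 2.21], [0.23, 2.52], [-1.04, 4.18], [0, 3.07], [-2.55, 2.55]. Speed limits (rad/s): [2.22, 2.22, 2.57, 3.14, 3.14, 3.14].

### API

Orientations are given as [roll, pitch, yaw] about the fixed x, y, z axes, in that order (R = Rz(yaw) Ry(pitch) Rx(roll)).
In Python, from station import ctrl gives the robot as it stands.
- The arm moves only by the tool send_rows, never from a script. Its argument "series" is a list of rows, each a list of 7 numbers: the turn, a rotation vector about the tool's x, y, z in degrees, then the shift along the tool's x, y, z in m, then the gripper's target within -1 to 1 (fully open at 1, half-way at 0, shut at -1). A call has 1 to 8 rows; each row is the pose to reach, as a shift and turn from the pose commanded when the call began, along the tool's axes at that moment; what a row does not reach only later rows make up. A row lasts 1/10 s, in which the tool goes at most 50 mm and 8.59 degrees, less where a joint would pass 70% of its speed; a pose out of reach is approached as far as the arm can. A call with a gripper value outside its range is refused whole. The fingers move at their own pace and stop on an object; "force" is the grip in N (left out, the last holds). Time passes only in rows, so rows that repeat a pose let the fingers close. It gives the time, the measured TCP pose, the force and the opening at its end, in the units of the state.
- ctrl.get_obs(): the state, without advancing time (a new reading comes with each control period).
- ctrl.camera(name): name is "scene" or "side" or "wrist"; returns a dict with "pixels" (384x512x3 uint8, red, green, blue), "z_map" (384x512 float32, m along the optical axis (not along the pixel's ray), 0 where there is no reading), "fov_y" (degrees; the focal length in pixels is half the picture's height over the tangent of half this angle, whatever the lens; pixels are square), "cx", "cy" (the principal point, pixels), "R" (3x3) and "t" (3): a world point X has camera coordinates R X + t. Camera axes: x right, y down, z forward; pixel columns grow to the right and rows downward; lengths in m; the calibration is good to about 2 mm. The wrist camera is an equidistant fisheye: a pixel r from the principal point sees the ray r / f radians off the axis. A picture is of the moment at which its call begins.
- ctrl.hand_in(): hands the job in, once; it reports no verdict.
The state is a dict: "time_s": time; "qpos": joint angles; "joint_vel": joint speeds; "tau": joint torques, N m; "ee_pos": TCP position; "eef_rot": TCP orientation; "force": force on the tool from outside, world axes, zero at the start; "moment": the same for the moment, N m; "grip_width": finger opening in m.
Only numpy, scipy, OpenCV 4.12 (cv2) and the standard library are available. Lean on these libraries where they do the work, as an engineer would, in place of code of your own. Each camera call takes 0.05 s, during which the arm holds its last target.

## Working session

There is one attempt and no reset: what is moved stays moved. The work goes in short steps, Python scripts to look and compute and a tool call to move; the robot and the scene stay as the last step left them, time stands still between calls to the robot, and variables do not carry over. Pictures are saved under pics/ and viewed, and the job is handed in when it is done.

Besides the shell and the picture viewer there is one more tool, called after "Call:" as name([rows], argument=value, ...), one row to a line, values as JSON. send_rows: Moves the arm, as the interface text tells. Its arguments: {"type":"object","properties":{"series":{"type":"array"},"force":{"type":"number"}},"required":["series"]}

```bash
ls; mkdir -p pics
cat > h.py <<'E'
import numpy as np, cv2
from station import ctrl
def snap(n,tag):
    c=ctrl.camera(n); np.savez(f'pics/{tag}.npz',**c)
    cv2.imwrite(f'pics/{tag}.png',cv2.cvtColor(c['pixels'],cv2.COLOR_RGB2BGR)); return c
def load(tag): 
    d=np.load(f'pics/{tag}.npz'); return {k:d[k] for k in d.files}
def world(c,wrist=False):
    f=192/np.tan(np.radians(float(c['fov_y']))/2)
    v,u=np.mgrid[0:384,0:512]; x=(u-c['cx']); y=(v-c['cy']); z=c['z_map']
    if wrist:
        r=np.hypot(x,y)+1e-9; th=r/f; s=np.tan(th)/r; P=np.stack([x*s*z,y*s*z,z],-1)
    else: P=np.stack([x/f*z,y/f*z,z],-1)
    return (P-c['t'])@c['R']
def crop(tag,x0,y0,x1,y1,k,out):
    im=cv2.imread(f'pics/{tag}.png')[y0:y1,x0:x1]
    cv2.imwrite(f'pics/{out}.png',cv2.resize(im,None,fx=k,fy=k,interpolation=cv2.INTER_CUBIC))
E
python3 - <<'E'
from h import *
for n in('scene','side','wrist'):
    c=snap(n,n+'0'); print(n,c['fov_y'],c['cx'],c['cy'],-c['R'].T@c['t'],c['R'].round(3).tolist())
print(ctrl.get_obs())
E
```

```text
pics
scene 54.72562469144577 256.76563127469177 189.05901708152564 [1.04441656 0.48330453 0.98889212] [[-0.643, 0.766, -0.004], [0.594, 0.496, -0.633], [-0.483, -0.41, -0.774]]
side 51.886367532367814 254.59234864224373 192.79599787738294 [ 0.47649536 -1.16281064  0.79376772] [[1.0, -0.025, 0.004], [-0.009, -0.506, -0.863], [0.023, 0.862, -0.506]]
wrist 65.70646984690485 250.68104906287746 195.2145734991381 [ 0.23321358 -0.5020375   0.38453576] [[0.306, -0.952, -0.001], [-0.926, -0.298, 0.231], [-0.221, -0.07, -0.973]]
{'time_s': 0.15, 'qpos': array([-1.32459759e+00,  3.00328525e-01,  1.52139384e+00,  6.20886529e-06,
        1.32069663e+00, -6.65910726e-02]), 'joint_vel': array([ 2.21857379e-04, -2.12196666e-03, -3.90753613e-04, -9.37743008e-05,
       -1.24174228e-03,  1.90086051e-03]), 'tau': array([ 2.08999495e-04, -5.31961870e+01, -3.52819955e+01,  7.08131678e-02,
        2.36732903e-02, -7.57393354e-05]), 'ee_pos': array([ 0.16920576, -0.52315145,  0.22404374]), 'eef_rot': array([-3.14076855e+00, -6.09871332e-05,  3.12788246e-01]), 'force': array([ 0.43222487, -0.58356357,  0.34430035]), 'moment': array([-0.02932477,  0.03358859,  0.01434076]), 'grip_width': 0.09383698929639332}
```

View pics/scene0.png

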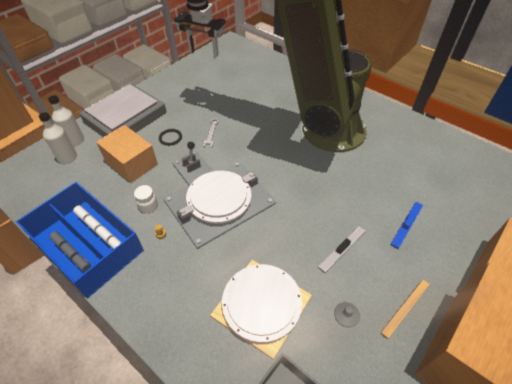

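View pics/side0.png

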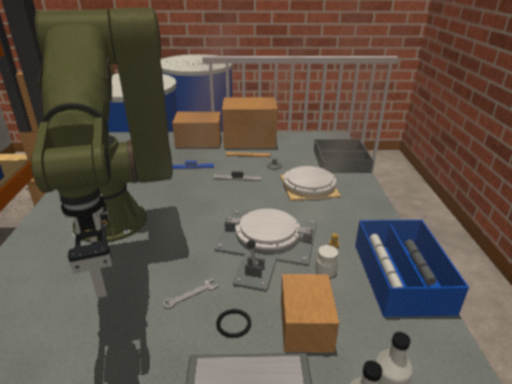

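View pics/wrist0.png

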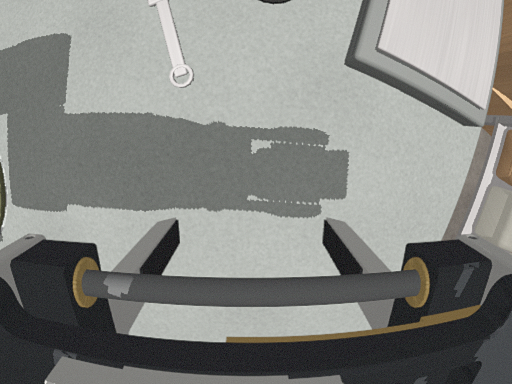

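Scene view: the steel bar with the black handle is at about (342,249), and a blue look-alike is at (407,225). The jig cover is at (219,197), the lever ball at about (191,146) and the stand cover at (262,302). Next I'll measure these.

Run:
```python
from h import *
crop('scene0',300,210,390,290,8,'c_se'); crop('scene0',150,130,290,250,5,'c_jig'); crop('side0',205,195,325,300,6,'c_side')
c=load('scene0');W=world(c)
f=lambda u,v:W[v,u].round(4)
for p in[(219,197),(200,197),(240,197),(219,180),(219,212),(191,146),(342,249),(346,243),(335,258),(357,236),(230,230),(262,302)]: print(p,f(*p))
# cover face fit: points z within 48..60mm near jig
m=(abs(W[...,2]-.054)<.006); v,u=np.nonzero(m); s=(u>180)&(u<260)&(v>165)&(v<228)
P=W[v[s],u[s]]; print(len(P),P.mean(0),P.min(0),P.max(0))
```

```text
(219, 197) [ 0.5626 -0.0844  0.052 ]
(200, 197) [ 0.6018 -0.1311  0.0523]
(240, 197) [ 0.5209 -0.0312  0.0547]
(219, 180) [ 0.5095 -0.1353  0.0503]
(219, 212) [ 0.6062 -0.0425  0.0536]
(191, 146) [ 0.4971 -0.27    0.1146]
(342, 249) [0.4592 0.3152 0.0287]
(346, 243) [0.4359 0.314  0.0316]
(335, 258) [0.4872 0.3122 0.01  ]
(357, 236) [0.3796 0.3233 0.011 ]
(230, 230) [ 0.6081  0.0009 -0.0033]
(262, 302) [0.7427 0.2429 0.0512]
2134 [ 0.55533696 -0.09740863  0.05287295] [ 0.41830377 -0.19204166  0.04800154] [ 0.68818685 -0.00877328  0.05866599]
```

View pics/c_se.png

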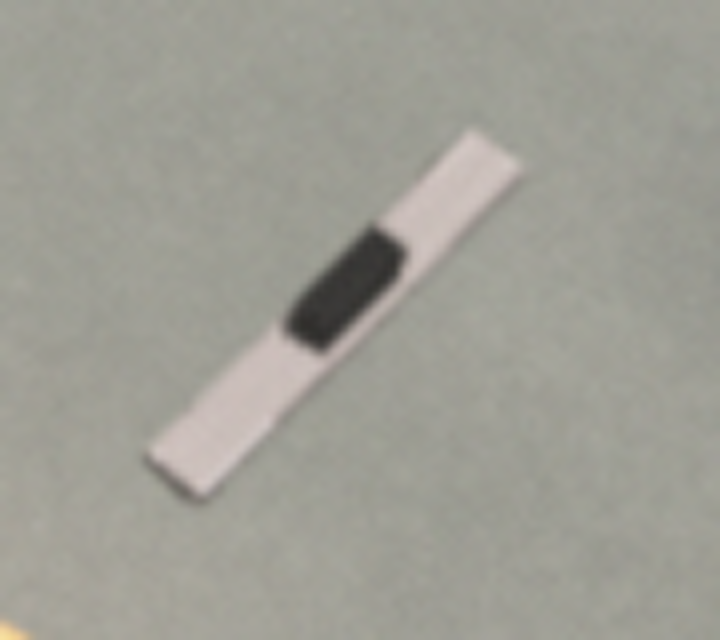

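View pics/c_jig.png

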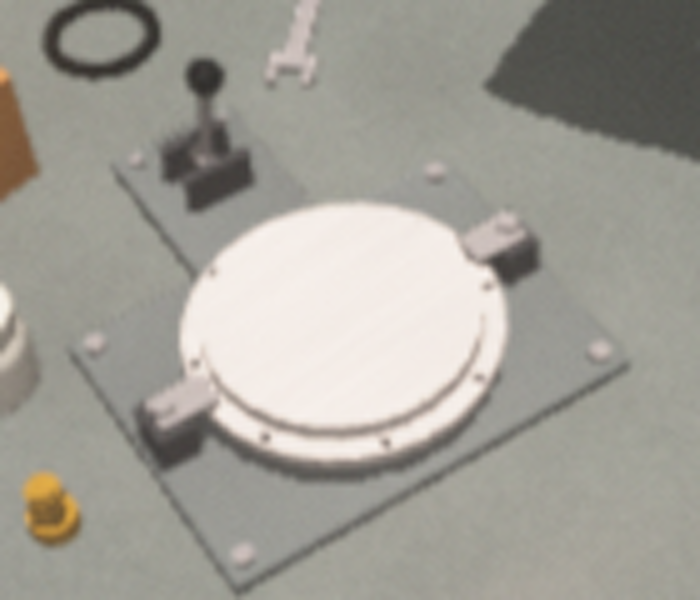

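View pics/c_side.png

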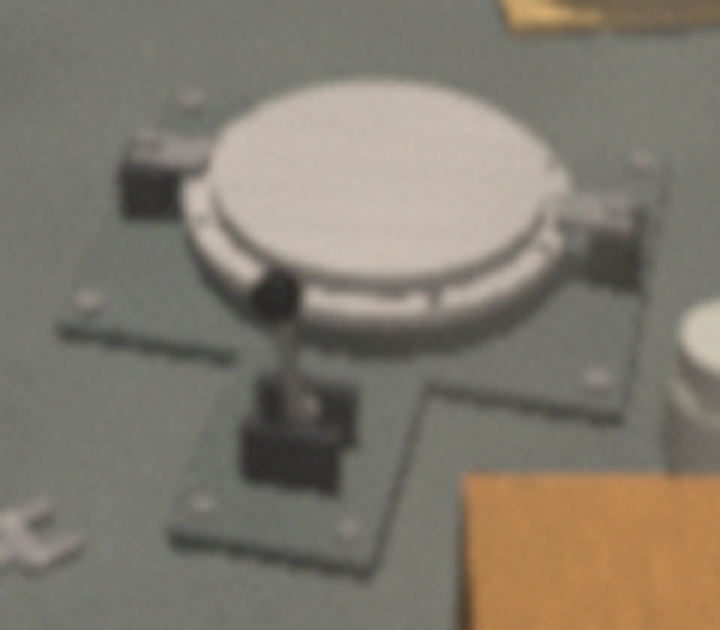

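Handle centre is near (0.45,0.315), the bar runs nearly along world x, and the cover is near (0.555,-0.095). The jig is turned about -0.3 rad. I'll take a closer wrist view of the jig on the way.

Call:
send_rows([
  [0,0,0,0.328,-0.265,-0.096,1],
  [0,0,0,0.328,-0.265,-0.096,1],
  [0,0,0,0.328,-0.265,-0.096,1],
  [0,0,0,0.328,-0.265,-0.096,1],
  [0,0,0,0.328,-0.265,-0.096,1],
  [0,0,0,0.328,-0.265,-0.096,1],
  [0,0,0,0.328,-0.265,-0.096,1],
  [0,0,0,0.328,-0.265,-0.096,1],
])

```text
time_s: 0.95
ee_pos: [0.383, -0.1948, 0.3138]
eef_rot: [3.141, -0.0, 0.313]
force: [0.7, -0.4, 0.1]
grip_width: 0.0938
```

Run:
```python
from h import *
c=snap('wrist','w1'); o=ctrl.get_obs(); print(o['time_s'],o['ee_pos'],o['eef_rot'],o['qpos'])
```

```text
1.0 [ 0.38615053 -0.19022452  0.31552803] [ 3.14075496e+00 -3.02809502e-03  3.17040302e-01] [-0.54387905 -0.03380082  1.68790635  0.00175715  1.48487838  0.70972974]
```

View pics/w1.png

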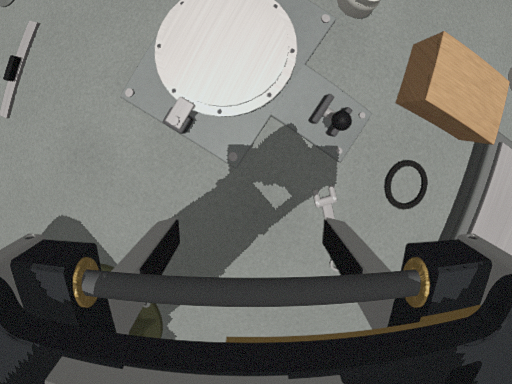

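Wrist view: cover at about (227,48), cut off at the top edge. Near clamp is at (180,113), lever ball at (342,120), straightedge handle at (12,68). I'll fit circles from the depth map.

```bash
cat >> h.py <<'E'
from scipy.optimize import least_squares
def circ(P,R=None):
    c0=P.mean(0)
    if R: r=least_squares(lambda p:np.hypot(*(P-p[:2]).T)-R,c0,loss='soft_l1',f_scale=.001)
    else: r=least_squares(lambda p:np.hypot(*(P-p[:2]).T)-p[2],[*c0,.1],loss='soft_l1',f_scale=.001)
    return r.x, np.median(abs(r.fun))
E
python3 - <<'E'
from h import *
c=load('w1');W=world(c,True)
for p in[(227,40),(227,80),(180,40),(275,40),(227,20),(170,30),(200,95),(270,80),(342,118),(335,120),(348,126),(180,113),(12,68),(34,30),(7,110),(120,150),(129,92),(325,18),(363,114)]: print(p,W[p[1],p[0]].round(4))
# face mask: bright & z
z=W[...,2]; 
m=((z>.046)&(z<.062)); m[:, :140]=0; m[:,310:]=0; m[150:]=0
mm=m.astype(np.uint8); n,l,st,ce=cv2.connectedComponentsWithStats(mm); print(st[:6])
k=l[40,227]; mm=(l==k).astype(np.uint8)
cn=max(cv2.findContours(mm,0,1)[0],key=len)[:,0]; cn=cn[cn[:,1]>2]
P=W[cn[:,1],cn[:,0]][:,:2]; print(len(P),circ(P),circ(P,.092))
m2=((z>.034)&(z<.062)); m2[:, :140]=0; m2[:,310:]=0; m2[150:]=0
n,l,st,ce=cv2.connectedComponentsWithStats(m2.astype(np.uint8)); mm=(l==l[40,227]).astype(np.uint8)
cn=max(cv2.findContours(mm,0,1)[0],key=len)[:,0]; cn=cn[cn[:,1]>2]
P=W[cn[:,1],cn[:,0]][:,:2]; print(len(P),circ(P),circ(P,.106))
Q=W[(l==l[40,227])&(z>.045)]; 
cc=circ(P,.106)[0]; r=np.hypot(*(Q[:,:2]-cc).T)
for a in range(0,110,8):
    s=(r>=a/1e3)&(r<(a+8)/1e3); print(a,s.sum(),np.median(Q[s,2]).round(4) if s.any() else '')
E
python3 -c "
from h import *
crop('w1',110,0,390,190,2.8,'c_w1')"
```

```text
(227, 40) [ 0.5555 -0.1037  0.056 ]
(227, 80) [ 0.4992 -0.122   0.0549]
(180, 40) [ 0.5388 -0.0374  0.0542]
(275, 40) [ 0.5766 -0.1678  0.0547]
(227, 20) [ 0.586  -0.0933  0.0538]
(170, 30) [ 0.5506 -0.0172  0.054 ]
(200, 95) [ 0.4681 -0.0915  0.0527]
(270, 80) [ 0.5175 -0.1791  0.0549]
(342, 118) [ 0.4925 -0.275   0.1216]
(335, 120) [ 0.4875 -0.2686  0.117 ]
(348, 126) [ 0.4862 -0.2862  0.1195]
(180, 113) [ 0.4355 -0.0709  0.0514]
(12, 68) [0.444  0.3029 0.0287]
(34, 30) [0.5254 0.2908 0.0085]
(7, 110) [0.3595 0.3097 0.0104]
(120, 150) [3.469e-01 2.800e-02 1.000e-04]
(129, 92) [0.4458 0.0307 0.0185]
(325, 18) [ 0.6536 -0.2304  0.0181]
(363, 114) [ 0.5253 -0.337   0.0156]
[[     0      0    512    384 184912]
 [   161      0    128    107  11169]
 [   165     97     30     34    524]
 [   188    119      2      1      2]
 [   180    133      1      1      1]]
267 (array([ 0.54990442, -0.09963742,  0.09099674]), np.float64(0.0003956302289154362)) (array([ 0.55074243, -0.09940186]), np.float64(0.0007213570281796866))
348 (array([ 0.54940461, -0.09948853,  0.10512695]), np.float64(0.0008111017193604131)) (array([ 0.54992237, -0.09914156]), np.float64(0.0012762917513685357))
0 93 0.0544
8 273 0.0544
16 460 0.0544
24 641 0.0543
32 830 0.0544
40 989 0.0544
48 1187 0.0544
56 1352 0.0543
64 1505 0.0544
72 1530 0.0544
80 1542 0.0544
88 773 0.0543
96 88 0.0513
104 98 0.0514
```

View pics/c_w1.png

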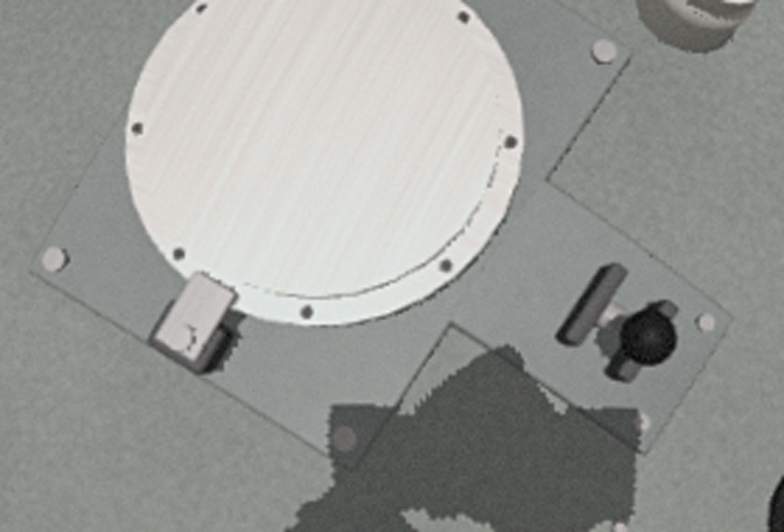

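Run:
```python
from h import *
c=load('w1');W=world(c,True)
def near(u,v,h,r=0):
    # ray at px hits plane z=h
    f=192/np.tan(np.radians(float(c['fov_y']))/2);x=u-c['cx'];y=v-c['cy'];r=np.hypot(x,y);th=r/f
    d=np.array([x/r*np.sin(th),y/r*np.sin(th),np.cos(th)])@c['R'];o=-c['R'].T@c['t'];return (o+d*(h-o[2])/d[2])[:2]
f=lambda a,b,h:near(110+a/2.8,b/2.8,h)
def ang(a,b,h):
    d=f(*b,h)-f(*a,h);return np.degrees(np.arctan2(d[1],d[0])),f(*a,h),f(*b,h)
print('plate pts z',W[95,150],W[50,140],W[100,320])
for h in (.012,):
  print(ang((35,270),(322,450),h)); print(ang((548,180),(630,57),h)); print(ang((548,180),(733,318),h));print(ang((452,322),(648,452),h)); print(ang((648,452),(733,318),h))
  print(ang((450,322),(365,460),h)); print(ang((32,268),(100,150),h))
z=W[...,2]
m=(z>.098)&(np.abs(W[...,0]-.49)<.04)&(np.abs(W[...,1]+.275)<.04); P=W[m]
s=least_squares(lambda p:np.linalg.norm(P-p,axis=1)-.013,[.49,-.275,.108],loss='soft_l1',f_scale=.001);print(len(P),s.x,np.median(abs(s.fun)),np.degrees(0))
C=np.array([.550,-.0995]); d=s.x[:2]-C; print(np.hypot(*d)); 
for P0 in [(.4355,-.0709)]: pass
# clamp outline
for q in[(190,272),(237,295),(165,340)]: print(q,f(*q,.056)-C)
# straightedge
m=(z>.006)&(z<.04)&(W[...,1]>.26)&(W[...,1]<.36); v,u=np.nonzero(m); print(len(v),u.min(),u.max(),v.min(),v.max())
P=W[m][:,:2].astype(np.float32); print(cv2.minAreaRect(P)); P=W[m&(z>.025)][:,:2].astype(np.float32); print(cv2.minAreaRect(P))
c=load('scene0');W=world(c);z=W[...,2]
m=(z>.005)&(z<.04)&(W[...,1]>.27)&(W[...,1]<.35)&(W[...,0]<.58)&(W[...,0]>.33); P=W[m][:,:2].astype(np.float32);print(len(P),cv2.minAreaRect(P)); P=W[m&(z>.025)][:,:2].astype(np.float32); print(cv2.minAreaRect(P))
```

```text
plate pts z [ 0.44951161 -0.00422118  0.01232933] [ 5.19420001e-01  4.30007296e-02 -8.11736731e-05] [ 0.52066254 -0.26299659  0.01422481]
(np.float64(-105.28716838891879), array([0.43617071, 0.04306328]), array([ 0.38289457, -0.15185299]))
(np.float64(-14.267026194858039), array([ 0.56785989, -0.22456203]), array([ 0.65914432, -0.2477742 ]))
(np.float64(-105.45435009994696), array([ 0.56785989, -0.22456203]), array([ 0.53241806, -0.35275768]))
(np.float64(-103.99433573564134), array([ 0.472972  , -0.19869584]), array([ 0.44042624, -0.32928478]))
(np.float64(-14.314315632168702), array([ 0.44042624, -0.32928478]), array([ 0.53241806, -0.35275768]))
(np.float64(166.47128316564934), array([ 0.47262142, -0.19764984]), array([ 0.38477962, -0.17651432]))
(np.float64(-14.562299649884896), array([0.43688023, 0.04537348]), array([0.51369077, 0.02541979]))
336 [ 0.49117788 -0.27839814  0.1094139 ] 0.00035269436842260294 0.0
0.1883204320394211
(190, 272) [-0.09339402  0.03740569]
(237, 295) [-0.09824873  0.01025412]
(165, 340) [-0.13034209  0.03984564]
1062 0 37 21 117
((0.4441828727722168, 0.3106677532196045), (0.02883550524711609, 0.19819775223731995), 84.6105728149414)
((0.4440118074417114, 0.31017351150512695), (0.018596680834889412, 0.050230473279953), 87.6304931640625)
514 ((0.444346159696579, 0.3060896098613739), (0.046701375395059586, 0.20180951058864594), 80.76077270507812)
((0.44507867097854614, 0.31086456775665283), (0.017354784533381462, 0.04970535263419151), 85.99640655517578)
```

```bash
cat >> h.py <<'E'
from scipy.spatial.transform import Rotation as Ro
def go(x,y,z,yawdeg):
    o=ctrl.get_obs(); R0=Ro.from_euler('xyz',o['eef_rot']); R1=Ro.from_euler('xyz',[np.pi,0,np.radians(yawdeg)])
    s=R0.inv().apply(np.array([x,y,z])-o['ee_pos']); w=np.degrees((R0.inv()*R1).as_rotvec())
    print('t %.2f'%o['time_s'],'pos',o['ee_pos'].round(4),'yaw',np.degrees(o['eef_rot'][2]).round(2),'q',o['qpos'].round(2),'F',o['force'].round(1),'g',round(o['grip_width'],4))
    print('  turn',w.round(2),'shift',s.round(4),'len',np.linalg.norm(s).round(3))
E
python3 -c "
from h import *
go(.47,.03,.29,87);go(.545,.30,.25,175)"
```

```text
t 1.00 pos [ 0.3862 -0.1902  0.3155] yaw 18.17 q [-0.54 -0.03  1.69  0.    1.48  0.71] F [1.1 1.4 1.9] g 0.0943
  turn [  0.15  -0.12 -68.83] shift [ 0.1482 -0.1831  0.0258] len 0.237
t 1.00 pos [ 0.3862 -0.1902  0.3155] yaw 18.17 q [-0.54 -0.03  1.69  0.    1.48  0.71] F [1.1 1.4 1.9] g 0.0943
  turn [ 2.5000e-01  2.0000e-02 -1.5683e+02] shift [ 0.3036 -0.4163  0.0661] len 0.519
```

Call:
send_rows([
  [0,0,-68,0.148,-0.183,0.026,1],
  [0,0,-68,0.148,-0.183,0.026,1],
  [0,0,-68,0.148,-0.183,0.026,1],
  [0,0,-68,0.148,-0.183,0.026,1],
  [0,0,-68,0.148,-0.183,0.026,1],
  [0,0,-68,0.148,-0.183,0.026,1],
  [0,0,-68,0.148,-0.183,0.026,1],
  [0,0,-68,0.148,-0.183,0.026,1],
])

```text
time_s: 1.8
ee_pos: [0.4669, 0.0232, 0.2869]
eef_rot: [-3.141, 0.0, 1.507]
force: [-0.0, -0.1, 0.4]
grip_width: 0.0939
```

```bash
python3 -c "
from h import *
go(.545,.30,.25,155);go(.545,.30,.25,175)"
```

```text
t 1.80 pos [0.4669 0.0232 0.2869] yaw 86.32 q [-0.03  0.07  1.65 -0.    1.42  0.04] F [-0.  -0.1  0.4] g 0.0939
  turn [-3.000e-02 -2.000e-02 -6.868e+01] shift [0.2812 0.0602 0.0369] len 0.29
t 1.80 pos [0.4669 0.0232 0.2869] yaw 86.32 q [-0.03  0.07  1.65 -0.    1.42  0.04] F [-0.  -0.1  0.4] g 0.0939
  turn [-3.000e-02 -3.000e-02 -8.868e+01] shift [0.2812 0.0602 0.0369] len 0.29
```

Call:
send_rows([
  [0,0,-89,0.281,0.06,0.037,1],
  [0,0,-89,0.281,0.06,0.037,1],
  [0,0,-89,0.281,0.06,0.037,1],
  [0,0,-89,0.281,0.06,0.037,1],
  [0,0,-89,0.281,0.06,0.037,1],
  [0,0,-89,0.281,0.06,0.037,1],
  [0,0,-89,0.281,0.06,0.037,1],
  [0,0,-89,0.281,0.06,0.037,1],
])

```text
time_s: 2.6
ee_pos: [0.5466, 0.3, 0.2489]
eef_rot: [-3.14, -0.001, 2.708]
force: [0.4, 0.2, 1.6]
grip_width: 0.094
```

Call:
send_rows([
  [0,0,-9,0,0,0,1],
  [0,0,-18,0,0,0,1],
  [0,0,-20,0,0,0,1],
  [0,0,-20,0,0,0,1],
  [0,0,-20,0,0,0,1],
])

```text
time_s: 3.1
ee_pos: [0.5468, 0.2989, 0.25]
eef_rot: [-3.141, -0.0, 3.047]
force: [-0.3, 0.1, 0.2]
grip_width: 0.0937
```

```bash
python3 -c "
from h import *
c=snap('wrist','w2')
W=world(c,True);z=W[...,2]
m=(z>.006)&(z<.04)&(W[...,1]>.26)&(W[...,1]<.36)&(W[...,0]>.3)&(W[...,0]<.58)
P=W[m][:,:2].astype(np.float32); print(len(P),cv2.minAreaRect(P)); P=W[m&(z>.025)]; print(P[:,2].max(),np.median(P[:,2]),cv2.minAreaRect(P[:,:2].astype(np.float32)))
go(.444,.311,.1,175)"
```

```text
2775 ((0.44349080324172974, 0.311992347240448), (0.025678928941488266, 0.1986907571554184), 84.42161560058594)
0.03547945853834783 0.03206192170199571 ((0.44338300824165344, 0.31128913164138794), (0.01776151731610298, 0.050514623522758484), 84.53740692138672)
t 3.15 pos [0.5468 0.2989 0.2501] yaw 174.58 q [ 0.44  0.45  1.26  0.    1.43 -1.03] F [ 0.9 -0.8 -0.1] g 0.0934
  turn [-0.01 -0.01 -0.42] shift [0.1035 0.0023 0.1501] len 0.182
```

View pics/w2.png

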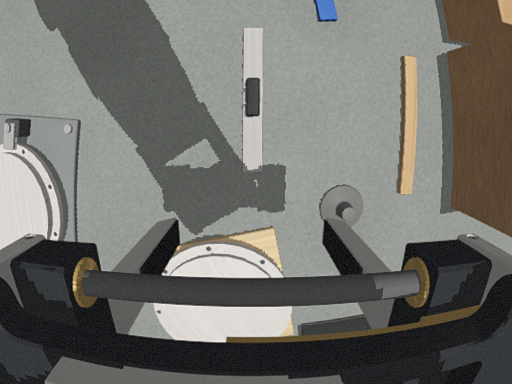

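The steel bar stands vertical at image (253,97), axis at 174.5° and centre (0.4434,0.3117), with heights as expected. Descending to the handle now.

Call:
send_rows([
  [0,0,0,0.05,0.001,0.02,1],
  [0,0,0,0.09,0.003,0.05,1],
  [0,0,0,0.104,0.003,0.09,1],
  [0,0,0,0.104,0.003,0.135,1],
  [0,0,0,0.104,0.003,0.175,0.2],
  [0,0,0,0.104,0.003,0.2,-0.2],
  [0,0,0,0.104,0.003,0.212,-0.2],
  [0,0,0,0.104,0.003,0.218,-0.2],
], force=25)

```text
time_s: 3.95
ee_pos: [0.4435, 0.3115, 0.0317]
eef_rot: [-3.141, -0.001, 3.048]
force: [0.9, 0.1, 0.1]
grip_width: 0.0653
```

```bash
python3 -c "
from h import *
go(.4434,.3115,.032,174.5)"
```

```text
t 3.95 pos [0.4435 0.3115 0.0317] yaw 174.64 q [ 0.54  0.52  1.71  0.    0.91 -0.93] F [0.9 0.1 0.1] g 0.0653
  turn [-0.03 -0.03  0.14] shift [ 0.0001 -0.     -0.0003] len 0.0
```

Call:
send_rows([
  [0,0,0,0,0,0,-1],
  [0,0,0,0,0,0,-1],
  [0,0,0,0,0,0,-1],
  [0,0,0,0,0,0,-1],
  [0,0,0,0,0,0,-1],
  [0,0,0,0,0,0,-1],
  [0,0,0,0,0,0,-1],
  [0,0,0,0,0,0,-1],
], force=30)

```text
time_s: 4.75
ee_pos: [0.4437, 0.3115, 0.0325]
eef_rot: [3.142, 0.0, 3.049]
force: [-1.9, -2.2, 5.4]
grip_width: 0.018
```

Call:
send_rows([
  [0,0,0,0,0,-0.01,-1],
  [0,0,0,0,0,-0.04,-1],
  [0,0,0,0,0,-0.08,-1],
  [0,0,0,0,0,-0.12,-1],
  [0,0,0,0,0,-0.15,-1],
  [0,0,0,0,0,-0.15,-1],
])

```text
time_s: 5.35
ee_pos: [0.4446, 0.3124, 0.1866]
eef_rot: [3.137, 0.005, 3.049]
force: [0.6, -0.1, -4.7]
grip_width: 0.0177
```

```bash
python3 -c "
from h import *
snap('wrist','w3')
go(.55,-.0995,.16,75.2)"
```

```text
t 5.40 pos [0.4438 0.3118 0.1836] yaw 174.68 q [ 0.54  0.32  1.6   0.    1.23 -0.93] F [-0.4 -0.9 -4.8] g 0.018
  turn [1.800e-01 1.000e-02 9.948e+01] shift [-0.1438 -0.3998  0.0233] len 0.425
```

View pics/w3.png

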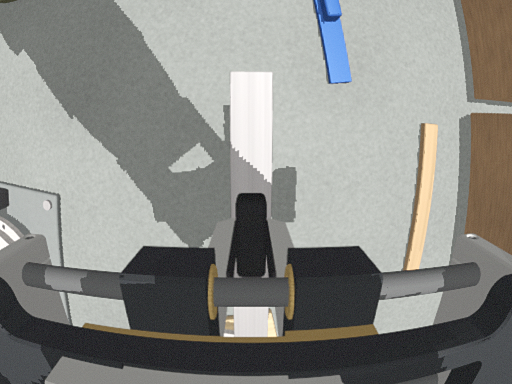

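The grip holds: width 18 mm, weight reads about 4.7 N, and the bar is square in the jaws at image (251,200). Carrying it to the cover.

Call:
send_rows([
  [0,0,5,-0.012,-0.033,0,-1],
  [0,0,13,-0.026,-0.072,0,-1],
  [0,0,21,-0.04,-0.11,0,-1],
  [0,0,29,-0.054,-0.15,0,-1],
  [0,0,37,-0.068,-0.19,0,-1],
  [0,0,45,-0.082,-0.23,0,-1],
  [0,0,53,-0.096,-0.265,0,-1],
  [0,0,60,-0.108,-0.3,0,-1],
])

```text
time_s: 6.2
ee_pos: [0.5227, 0.0012, 0.1802]
eef_rot: [-3.139, -0.002, 1.995]
force: [-0.1, -0.3, -4.2]
grip_width: 0.0175
```

```bash
python3 -c "
from h import *
go(.55,-.0995,.15,75.5)"
```

```text
t 6.20 pos [0.5227 0.0012 0.1802] yaw 114.33 q [-0.07  0.28  1.65  0.    1.21 -0.49] F [-0.1 -0.3 -4.2] g 0.0175
  turn [-1.800e-01 -3.000e-02  3.883e+01] shift [-0.1031 -0.0165  0.0301] len 0.109
```

Call:
send_rows([
  [0,0,8,-0.025,-0.004,0.005,-1],
  [0,0,16,-0.05,-0.009,0.01,-1],
  [0,0,24,-0.075,-0.013,0.015,-1],
  [0,0,32,-0.095,-0.016,0.02,-1],
  [0,0,38.8,-0.103,-0.0165,0.03,-1],
  [0,0,38.8,-0.103,-0.0165,0.03,-1],
  [0,0,38.8,-0.103,-0.0165,0.03,-1],
])

```text
time_s: 6.9
ee_pos: [0.5506, -0.0972, 0.151]
eef_rot: [-3.139, -0.0, 1.328]
force: [-0.0, 0.5, -3.8]
grip_width: 0.0177
```

```bash
python3 -c "
from h import *
snap('wrist','w4');snap('scene','s4')
go(.55,-.0995,.0865,75.5)
crop('s4',130,90,330,250,4,'s4c')"
```

```text
t 7.00 pos [ 0.551  -0.097   0.1521] yaw 76.07 q [-0.24  0.39  1.58  0.    1.18  0.  ] F [-0.5  0.  -3.6] g 0.0178
  turn [-0.03 -0.    0.57] shift [-0.0027 -0.0004  0.0656] len 0.066
```

View pics/w4.png

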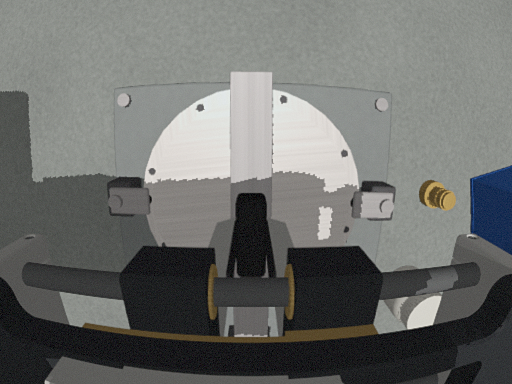

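View pics/s4c.png

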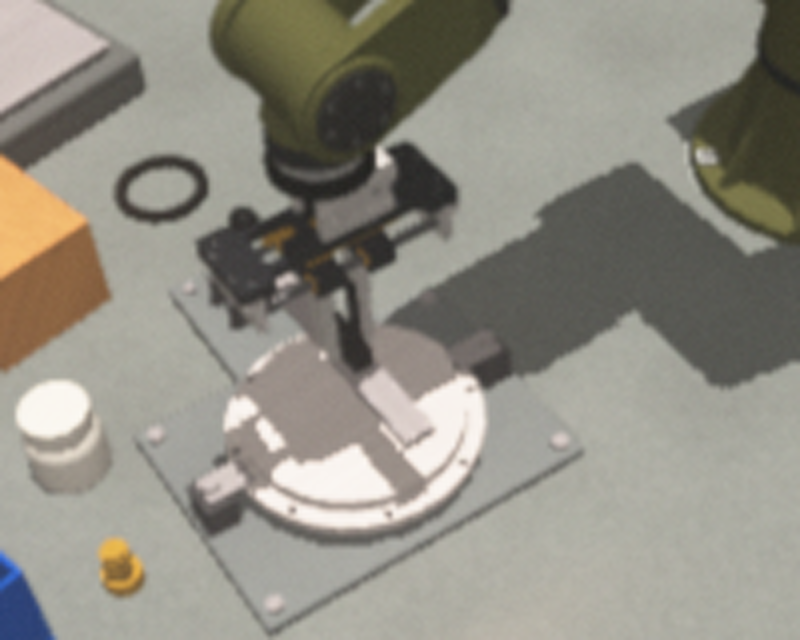

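Wrist view: the bar at column 251 is centred on the cover (edges at columns 145 and 358), clamps at (130,197) and (373,200). Before lowering I'll recheck the centre and angle from this closer view.

Run:
```python
from h import *
c=load('w4');W=world(c,True);z=W[...,2]
m=(z>.034)&(z<.050); 
# flange outer contour: points with z 36-44
P=W[(z>.036)&(z<.044)]; P=P[np.hypot(P[:,0]-.55,P[:,1]+.0995)<.115]
r=np.hypot(P[:,0]-.55,P[:,1]+.0995);print(len(P),r.min(),r.max())
M=((z>.030)&(z<.058)).astype(np.uint8); M[200:]=0;M[:,140:370]*=1
n,l,st,_=cv2.connectedComponentsWithStats(M); k=l[130,200]; print(st[k])
cn=max(cv2.findContours((l==k).astype(np.uint8),0,1)[0],key=len)[:,0]
cn=cn[(cn[:,1]<165)&((cn[:,0]<228)|(cn[:,0]>276))]; Q=W[cn[:,1],cn[:,0]][:,:2]; print(len(Q),circ(Q),circ(Q,.106))
# clamps
for u0,u1 in((108,150),(354,396)):
    s=np.zeros_like(z,bool); s[178:222,u0:u1]=1; K=W[s&(z>.046)]; print(K.mean(0),K[:,2].max(),cv2.minAreaRect(K[:,:2].astype(np.float32)))
B=W[(z>.1)&(z<.14)]; s=np.zeros_like(z,bool); s[70:190,225:280]=1; B=W[s&(z>.10)]; print(len(B),cv2.minAreaRect(B[:,:2].astype(np.float32)),np.median(B[:,2]))
B=W[72:185,251]; print(B[5],B[-5]); print([np.nanmedian(W[y,235:268,2]).round(4) for y in(78,100,130,160,185)])
```

```text
3839 0.09264213530423758 0.10684672669825836
[ 107   90  124  110 7971]
100 (array([ 0.54909887, -0.09778638,  0.10351734]), np.float64(0.0002309259373395947)) (array([0.45829893, 0.08263619]), np.float64(0.006246976151719215))
[ 0.43844189 -0.06790945  0.05369671] 0.3115749726782636 ((0.4919505715370178, -0.060865599662065506), (0.1566021889448166, 0.04093675687909126), 6.37578010559082)
[ 0.66265277 -0.12770171  0.05437271] 0.3115749726782636 ((0.6209995150566101, -0.09576311707496643), (0.04042958840727806, 0.1617625653743744), 53.95759963989258)
5014 ((0.566565215587616, -0.03439459204673767), (0.07413730025291443, 0.026183482259511948), 75.60697174072266) 0.12881003075996206
[ 0.5745544  -0.00231358  0.12874154] [ 0.55908137 -0.06436573  0.12892082]
[np.float64(0.1287), np.float64(0.1288), np.float64(0.1289), np.float64(0.1285), np.float64(0.1286)]
```

Call:
send_rows([
  [0,0,0.6,-0.002,-0.0005,0.015,-1],
  [0,0,0.6,-0.002,-0.0005,0.03,-1],
  [0,0,0.6,-0.002,-0.0005,0.045,-1],
  [0,0,0.6,-0.002,-0.0005,0.054,-1],
  [0,0,0.6,-0.002,-0.0005,0.058,-1],
  [0,0,0.6,-0.002,-0.0005,0.058,-1],
  [0,0,0.6,-0.002,-0.0005,0.058,-1],
])

```text
time_s: 7.7
ee_pos: [0.5506, -0.0994, 0.0949]
eef_rot: [3.141, -0.0, 1.314]
force: [0.4, 0.0, -2.5]
grip_width: 0.0174
```

```bash
python3 -c "
from h import *
go(.5497,-.0993,.0865,75.3)"
```

```text
t 7.70 pos [ 0.5506 -0.0994  0.0949] yaw 75.31 q [-0.24  0.46  1.62  0.    1.06  0.01] F [ 0.4  0.  -2.5] g 0.0174
  turn [ 0.05 -0.    0.01] shift [-0.0001 -0.0009  0.0084] len 0.008
```

Call:
send_rows([
  [0,0,0,0,0,0.002,-1],
  [0,0,0,0,0,0.004,-1],
  [0,0,0,0,0,0.0055,-1],
  [0,0,0,0,0,0.0065,-1],
  [0,0,0,0,0,0.0065,-1],
  [0,0,0,0,0,0.0065,-1],
])

```text
time_s: 8.3
ee_pos: [0.5503, -0.0995, 0.0878]
eef_rot: [3.142, -0.0, 1.314]
force: [-0.2, -0.4, -3.9]
grip_width: 0.0179
```

Call:
send_rows([
  [0,0,0,0,0,0.0005,-1],
  [0,0,0,0,0,0.001,-1],
  [0,0,0,0,0,0.001,-1],
  [0,0,0,0,0,0.001,-1],
])

```text
time_s: 8.7
ee_pos: [0.5503, -0.0994, 0.0867]
eef_rot: [-3.142, -0.0, 1.314]
force: [-0.6, 0.4, -4.1]
grip_width: 0.0177
```

Call:
send_rows([
  [0,0,0,0,0,0.0005,-1],
  [0,0,0,0,0,0.001,-1],
  [0,0,0,0,0,0.001,-1],
  [0,0,0,0,0,0.001,-1],
])

```text
time_s: 9.1
ee_pos: [0.5503, -0.0994, 0.0865]
eef_rot: [3.141, 0.0, 1.314]
force: [-4.1, 1.6, 5.5]
grip_width: 0.0176
```

Contact shows at z 0.0865, reading +5.5 N against about -4.5 N hanging. I'll relax that a little and release.

Call:
send_rows([
  [0,0,0,0,0,-0.0006,-1],
  [0,0,0,0,0,-0.0006,-1],
  [0,0,0,0,0,-0.0006,-0.5],
  [0,0,0,0,0,-0.0006,-0.2],
  [0,0,0,0,0,-0.0006,-0.2],
  [0,0,0,0,0,-0.0006,-0.2],
  [0,0,0,0,0,-0.0006,-0.2],
])

```text
time_s: 9.8
ee_pos: [0.5503, -0.0995, 0.0864]
eef_rot: [3.141, -0.0, 1.314]
force: [-0.3, -0.2, 1.3]
grip_width: 0.0377
```

```bash
python3 -c "
from h import *
go(.5497,-.0993,.0865,75.3)"
```

```text
t 9.80 pos [ 0.5503 -0.0995  0.0864] yaw 75.28 q [-0.24  0.47  1.63  0.    1.04  0.01] F [-0.3 -0.2  1.3] g 0.0377
  turn [ 0.01 -0.   -0.02] shift [-0.     -0.0007 -0.0001] len 0.001
```

Call:
send_rows([
  [0,0,0,0,0,-0.02,-0.2],
  [0,0,0,0,0,-0.06,-0.2],
  [0,0,0,-0.02,0,-0.1,-0.5],
  [0,0,0,-0.06,0,-0.14,-1],
  [0,0,0,-0.1,0,-0.16,-1],
  [0,0,0,-0.1,0,-0.16,-1],
  [0,0,0,-0.1,0,-0.16,-1],
])

```text
time_s: 10.5
ee_pos: [0.5247, -0.1968, 0.2465]
eef_rot: [3.141, -0.0, 1.312]
force: [-0.3, -0.1, -0.4]
grip_width: 0.0016
```

Run:
```python
from h import *
c=snap('wrist','w5'); W=world(c,True);z=W[...,2]
near=np.hypot(W[...,0]-.55,W[...,1]+.0993)<.115
B=W[near&(z>.0595)&(z<.12)]; print(len(B),cv2.minAreaRect(B[:,:2].astype(np.float32)))
H=W[near&(z>.078)&(z<.12)]; print(len(H),cv2.minAreaRect(H[:,:2].astype(np.float32)),np.median(H[:,2]))
go(.5703,-.0219,.12,75.3)
```

```text
3766 ((0.5509485006332397, -0.09775382280349731), (0.1991133689880371, 0.026675520464777946), 74.97047424316406)
769 ((0.5511279702186584, -0.0982595756649971), (0.05002349242568016, 0.018124209716916084), 73.11915588378906) 0.08601192578852766
t 10.55 pos [ 0.5247 -0.1959  0.2457] yaw 75.25 q [-0.42  0.31  1.46  0.    1.37 -0.17] F [0.5 1.  0.1] g 0.0007
  turn [-0.05 -0.02 -0.05] shift [ 1.798e-01 -1.000e-04  1.258e-01] len 0.219
```

View pics/w5.png

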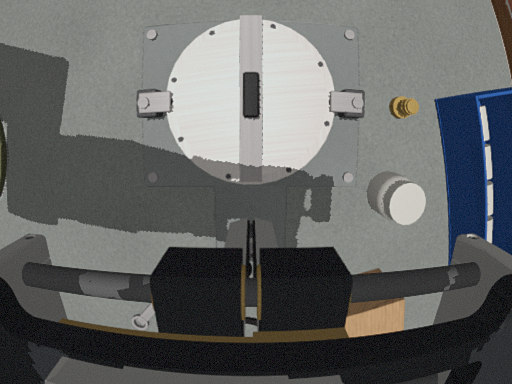

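The bar lies across the middle, centred between the clamps, with the handle at (251,95). Moving to above the left end with the fingers shut.

Call:
send_rows([
  [0,0,0,0.045,0,0.01,-1],
  [0,0,0,0.09,0,0.02,-1],
  [0,0,0,0.135,0,0.05,-1],
  [0,0,0,0.17,0,0.09,-1],
  [0,0,0,0.18,0,0.125,-1],
  [0,0,0,0.18,0,0.145,-1],
  [0,0,0,0.18,0,0.152,-1],
  [0,0,0,0.18,0,0.152,-1],
])

```text
time_s: 11.35
ee_pos: [0.5701, -0.0214, 0.0934]
eef_rot: [-3.139, 0.0, 1.315]
force: [0.5, -0.3, 0.4]
grip_width: 0.0006
```

```bash
python3 -c "
from h import *
go(.5706,-.0215,.083,75.3)"
```

```text
t 11.35 pos [ 0.5701 -0.0214  0.0934] yaw 75.33 q [-0.1   0.48  1.59  0.    1.07  0.15] F [ 0.5 -0.3  0.4] g 0.0006
  turn [-0.12  0.02  0.03] shift [0.     0.0005 0.0104] len 0.01
```

Call:
send_rows([
  [0,0,0,0,0,0.004,-1],
  [0,0,0,0,0,0.007,-1],
  [0,0,0,0,0,0.009,-1],
  [0,0,0,0,0,0.009,-1],
])

```text
time_s: 11.75
ee_pos: [0.5706, -0.0222, 0.0855]
eef_rot: [3.141, -0.0, 1.314]
force: [0.4, 0.1, 0.2]
grip_width: 0.0003
```

Call:
send_rows([
  [0,0,0,0,0,0.0005,-1],
  [0,0,0,0,0,0.0005,-1],
])

```text
time_s: 11.95
ee_pos: [0.5707, -0.0221, 0.085]
eef_rot: [3.141, -0.0, 1.314]
force: [-1.0, 0.1, 0.2]
grip_width: 0.0006
```

Call:
send_rows([
  [0,0,0,0,0,0.0005,-1],
  [0,0,0,0,0,0.0005,-1],
])

```text
time_s: 12.15
ee_pos: [0.5706, -0.0221, 0.0843]
eef_rot: [-3.142, -0.0, 1.314]
force: [-0.6, -0.4, 0.2]
grip_width: 0.0003
```

Call:
send_rows([
  [0,0,0,0,0,0.0005,-1],
  [0,0,0,0,0,0.0005,-1],
])

```text
time_s: 12.35
ee_pos: [0.5706, -0.0221, 0.0838]
eef_rot: [-3.142, -0.0, 1.314]
force: [-0.2, -0.2, -0.5]
grip_width: 0.0004
```

Call:
send_rows([
  [0,0,0,0,0,0.0004,-1],
  [0,0,0,0,0,0.0004,-1],
])

```text
time_s: 12.55
ee_pos: [0.5706, -0.0221, 0.0834]
eef_rot: [-3.142, 0.0, 1.314]
force: [1.0, -1.0, -0.1]
grip_width: 0.0006
```

Call:
send_rows([
  [0,0,0,0,0,0.0003,-1],
  [0,0,0,0,0,0.0003,-1],
])

```text
time_s: 12.75
ee_pos: [0.5706, -0.0221, 0.0833]
eef_rot: [3.142, -0.0, 1.314]
force: [-0.8, 0.1, 2.6]
grip_width: 0.0004
```

Call:
send_rows([
  [0,0,0,0,0,0.0003,-1],
  [0,0,0,0,0,0.0003,-1],
])

```text
time_s: 12.95
ee_pos: [0.5706, -0.022, 0.0833]
eef_rot: [3.141, -0.0, 1.314]
force: [-3.2, 1.0, 5.8]
grip_width: 0.0006
```

Call:
send_rows([
  [0,0,0,0,0,0.0002,-1],
  [0,0,0,0,0,0.0002,-1],
  [0,0,0,0,0,0.0002,-1],
  [0,0,0,0,0,0.0002,-1],
])

```text
time_s: 13.35
ee_pos: [0.5707, -0.0221, 0.0833]
eef_rot: [3.141, -0.0, 1.314]
force: [-4.4, 1.2, 8.2]
grip_width: 0.0003
```

Call:
send_rows([
  [0,0,0,0,0,0,-1],
  [0,0,0,0,0,0,-1],
  [0,0,0,0,0,0,-1],
  [0,0,0,0,0,0,-1],
])

```text
time_s: 13.75
ee_pos: [0.5706, -0.0221, 0.0832]
eef_rot: [3.141, -0.0, 1.314]
force: [-3.4, 0.4, 9.3]
grip_width: 0.0007
```

The left end holds firm: 8 to 9 N with the tip staying at 0.0833. Now over the handle to the right end.

Call:
send_rows([
  [0,0,0,0,0,-0.004,-1],
  [0,0,0,0,0,-0.03,-1],
  [0,0,0,-0.02,0,-0.06,-1],
  [0,0,0,-0.06,0,-0.06,-1],
  [0,0,0,-0.1,0,-0.06,-1],
  [0,0,0,-0.14,0,-0.06,-1],
  [0,0,0,-0.16,0,-0.04,-1],
  [0,0,0,-0.16,0,-0.02,-1],
])

```text
time_s: 14.55
ee_pos: [0.5295, -0.1794, 0.1026]
eef_rot: [3.14, 0.0, 1.311]
force: [-0.3, -0.1, -0.5]
grip_width: 0.0006
```

Call:
send_rows([
  [0,0,0,0,0,0.005,-1],
  [0,0,0,0,0,0.01,-1],
  [0,0,0,0,0,0.014,-1],
  [0,0,0,0,0,0.014,-1],
  [0,0,0,0,0,0.014,-1],
])

```text
time_s: 15.05
ee_pos: [0.5303, -0.1766, 0.0892]
eef_rot: [3.141, 0.0, 1.314]
force: [0.2, 0.2, 0.0]
grip_width: 0.0005
```

```bash
python3 -c "
from h import *
go(.530,-.1765,.0833,75.3)"
```

```text
t 15.05 pos [ 0.5303 -0.1766  0.0892] yaw 75.31 q [-0.39  0.47  1.63 -0.    1.05 -0.13] F [0.2 0.2 0. ] g 0.0005
  turn [0.04 0.01 0.01] shift [ 0.     -0.0003  0.0059] len 0.006
```

Call:
send_rows([
  [0,0,0,0,0,0.002,-1],
  [0,0,0,0,0,0.004,-1],
  [0,0,0,0,0,0.005,-1],
  [0,0,0,0,0,0.005,-1],
])

```text
time_s: 15.45
ee_pos: [0.5299, -0.1768, 0.0835]
eef_rot: [-3.141, -0.0, 1.314]
force: [-0.5, 0.3, -0.2]
grip_width: 0.0003
```

Call:
send_rows([
  [0,0,0,0,0,0.0004,-1],
  [0,0,0,0,0,0.0004,-1],
])

```text
time_s: 15.65
ee_pos: [0.53, -0.1768, 0.0833]
eef_rot: [3.141, -0.0, 1.314]
force: [-0.7, 0.6, 0.1]
grip_width: 0.0007
```

Call:
send_rows([
  [0,0,0,0,0,0.0004,-1],
  [0,0,0,0,0,0.0004,-1],
])

```text
time_s: 15.85
ee_pos: [0.53, -0.1768, 0.0833]
eef_rot: [3.141, 0.0, 1.314]
force: [-2.0, -0.3, 5.3]
grip_width: 0.0006
```

Call:
send_rows([
  [0,0,0,0,0,0.0003,-1],
  [0,0,0,0,0,0.0003,-1],
])

```text
time_s: 16.05
ee_pos: [0.53, -0.1768, 0.0832]
eef_rot: [3.141, 0.0, 1.314]
force: [-4.3, 1.1, 8.6]
grip_width: 0.0003
```

Call:
send_rows([
  [0,0,0,0,0,0,-1],
  [0,0,0,0,0,0,-1],
  [0,0,0,0,0,0,-1],
  [0,0,0,0,0,0,-1],
  [0,0,0,0,0,0,-1],
  [0,0,0,0,0,0,-1],
])

```text
time_s: 16.65
ee_pos: [0.53, -0.1769, 0.0832]
eef_rot: [3.141, 0.0, 1.314]
force: [-3.9, 1.0, 9.4]
grip_width: 0.0005
```

Call:
send_rows([
  [0,0,0,0,0,-0.004,-1],
  [0,0,0,0,0,-0.03,-1],
  [0,0,0,0,0,-0.08,-1],
  [0,0,0,0,0,-0.1,-1],
  [0,0,0,0,0,-0.1,-1],
  [0,0,0,0,0,-0.1,-1],
])

```text
time_s: 17.25
ee_pos: [0.5297, -0.1767, 0.182]
eef_rot: [-3.141, -0.0, 1.314]
force: [-1.1, -0.2, -0.0]
grip_width: 0.0002
```

```bash
python3 -c "
from h import *
snap('side','d6');crop('d6',205,195,325,300,6,'d6c')
go(.45,-.27,.18,75.3)"
```

```text
t 17.30 pos [ 0.5295 -0.1766  0.1813] yaw 75.27 q [-0.39  0.36  1.55  0.    1.24 -0.13] F [-1.  -0.4 -0.4] g 0.0006
  turn [-0.1  -0.01 -0.03] shift [-0.1105 -0.0532  0.0013] len 0.123
```

View pics/d6c.png

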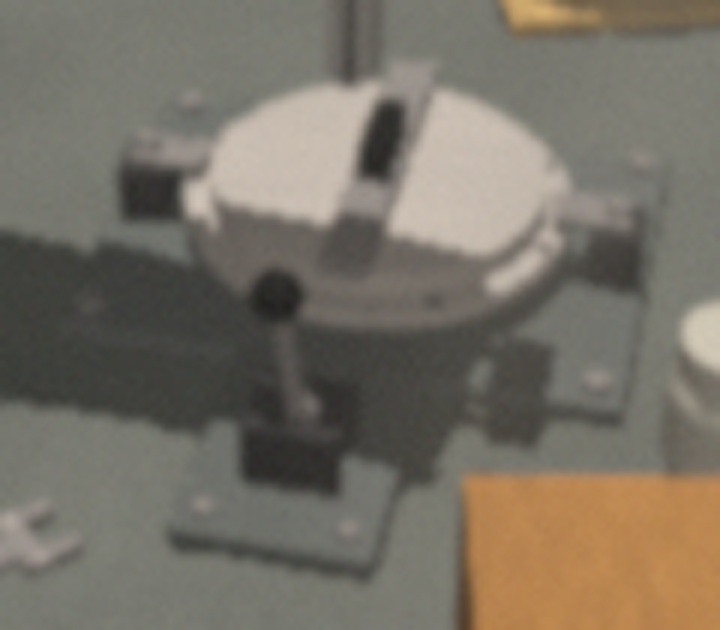

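Both ends were firm: about 9 N for over 0.5 s each, tip steady at 0.0832-0.0833. The side view shows the bar lying level across the cover and the lever ball at crop (276,293), leaning slightly toward the robot. The cover is flat, so I'll push the lever away.

Call:
send_rows([
  [0,0,0,-0.04,-0.024,0,-1],
  [0,0,0,-0.08,-0.048,0,-1],
  [0,0,0,-0.108,-0.065,0.01,-1],
  [0,0,0,-0.108,-0.065,0.035,-1],
  [0,0,0,-0.108,-0.065,0.06,-1],
  [0,0,0,-0.108,-0.065,0.073,-1],
  [0,0,0,-0.108,-0.065,0.073,-1],
  [0,0,0,-0.108,-0.065,0.073,-1],
])

```text
time_s: 18.1
ee_pos: [0.4399, -0.2647, 0.1098]
eef_rot: [-3.141, -0.0, 1.314]
force: [0.5, -0.4, 0.5]
grip_width: 0.0006
```

```bash
python3 -c "
from h import *
go(.5187,-.2854,.108,75.3)
snap('side','d7');crop('d7',165,195,325,315,5,'d7c')"
```

```text
t 18.10 pos [ 0.4399 -0.2647  0.1098] yaw 75.3 q [-0.61  0.35  1.74  0.    1.05 -0.36] F [ 0.5 -0.4  0.5] g 0.0006
  turn [-0.01 -0.01 -0.  ] shift [-0.0001  0.0815  0.0017] len 0.082
```

View pics/d7c.png

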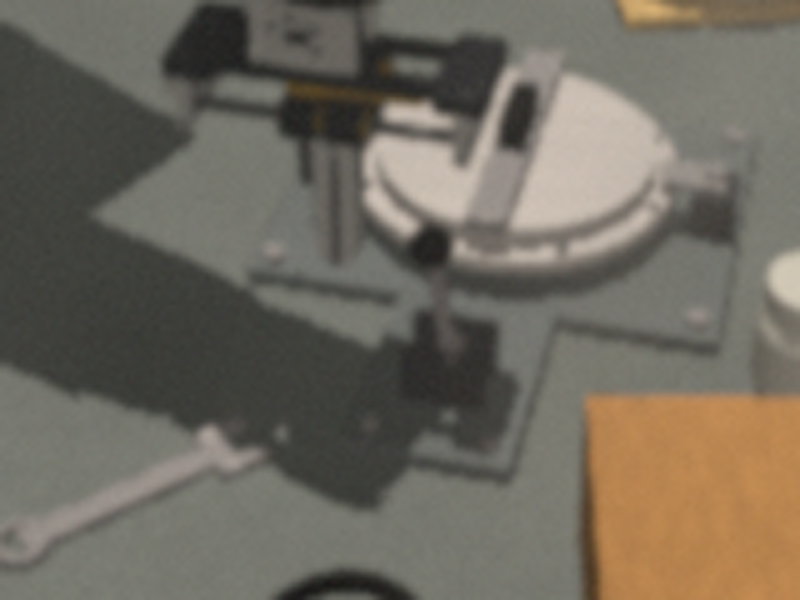

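The shut fingers, at about (338,220) in the crop, stand to the robot's side of the ball at (430,245). Pushing away now.

Call:
send_rows([
  [0,0,0,0,0.01,0.001,-1],
  [0,0,0,0,0.02,0.001,-1],
  [0,0,0,0,0.03,0.001,-1],
  [0,0,0,0,0.04,0.001,-1],
  [0,0,0,0,0.05,0.001,-1],
  [0,0,0,0,0.057,0.001,-1],
  [0,0,0,0,0.064,0.001,-1],
  [0,0,0,0,0.064,0.001,-1],
])

```text
time_s: 18.95
ee_pos: [0.5021, -0.2811, 0.1082]
eef_rot: [-3.142, -0.0, 1.314]
force: [0.3, -0.0, -0.6]
grip_width: 0.0006
```

Call:
send_rows([
  [0,0,0,0,0.005,0,-1],
  [0,0,0,0,0.01,0,-1],
  [0,0,0,0,0.014,0,-1],
  [0,0,0,0,0.017,0,-1],
  [0,0,0,0,0.017,0,-1],
])

```text
time_s: 19.45
ee_pos: [0.5184, -0.2854, 0.1086]
eef_rot: [3.141, 0.0, 1.314]
force: [-1.6, 0.6, -0.9]
grip_width: 0.0004
```

```bash
python3 -c "
from h import *
go(.5187,-.2854,.108,75.3)
snap('side','d8');crop('d8',165,195,325,315,5,'d8c')"
```

```text
t 19.45 pos [ 0.5184 -0.2854  0.1086] yaw 75.28 q [-0.57  0.51  1.52  0.    1.12 -0.31] F [-1.6  0.6 -0.9] g 0.0004
  turn [ 0.03  0.   -0.02] shift [0.0001 0.0003 0.0006] len 0.001
```

View pics/d8c.png

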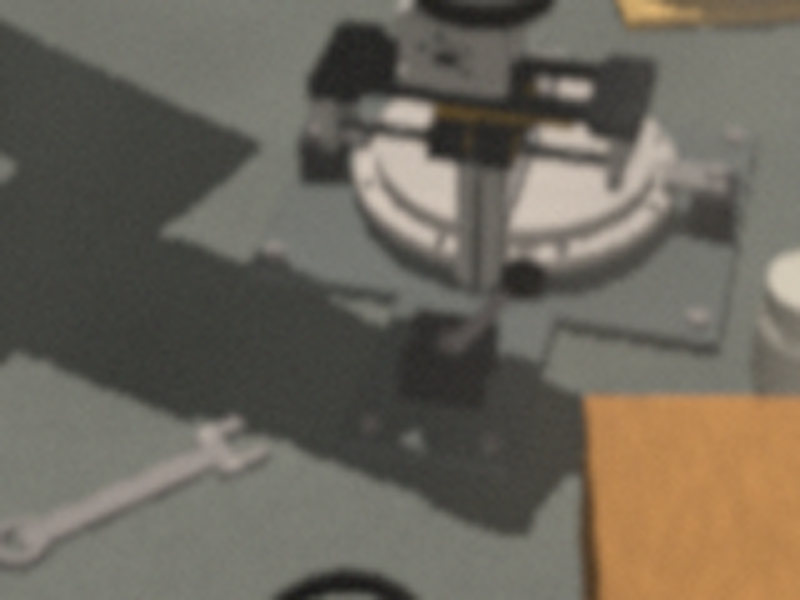

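The lever is clearly over, ball at crop (523,278). I'll back off and check from above.

Call:
send_rows([
  [0,0,0,0,-0.02,0,-1],
  [0,0,0,0,-0.04,0,-1],
  [0,0,0,0,-0.06,-0.03,-1],
  [0,0,0,-0.01,-0.08,-0.08,-1],
  [0,0,0,-0.03,-0.1,-0.12,-1],
  [0,0,0,-0.06,-0.12,-0.16,-1],
  [0,0,0,-0.08,-0.13,-0.19,-1],
  [0,0,0,-0.08,-0.13,-0.19,-1],
])

```text
time_s: 20.3
ee_pos: [0.3712, -0.3322, 0.3038]
eef_rot: [3.134, 0.005, 1.311]
force: [0.8, -0.1, -0.1]
grip_width: 0.0003
```

Run:
```python
from h import *
snap('side','d9');c=snap('scene','s9');w=snap('wrist','w9');crop('d9',165,195,325,315,5,'d9c')
go(.5187,-.2854,.108,75.3)
for n,cc,wr in(('scene',c,False),('wrist',w,True)):
    W=world(cc,wr);z=W[...,2]
    m=(z>.078)&(z<.13)&(np.hypot(W[...,0]-.535,W[...,1]+.29)<.05);P=W[m]
    if len(P)>10:
        s=least_squares(lambda p:np.linalg.norm(P-p,axis=1)-.013,P.mean(0)-[0,0,.008],loss='soft_l1',f_scale=.001).x
        xp=(s[:2]-[.5023,-.2811])@[.967,-.254]; print(n,len(P),s.round(4),'angle',np.arctan2(xp,s[2]-.035))
    near=np.hypot(W[...,0]-.55,W[...,1]+.0993)<.115
    B=W[near&(z>.0595)&(z<.095)]; print(cv2.minAreaRect(B[:,:2].astype(np.float32)))
```

```text
t 20.45 pos [ 0.372  -0.3294  0.298 ] yaw 75.26 q [-0.8   0.13  1.55  0.    1.46 -0.54] F [-0.5 -0.  -0.3] g 0.0007
  turn [-0.   -0.02 -0.04] shift [0.0798 0.1307 0.19  ] len 0.244
scene 53 [ 0.5439 -0.2937  0.0952] angle 0.6253254216172154
((0.5311837196350098, -0.09401877969503403), (0.20321621000766754, 0.07205642014741898), 75.88967895507812)
wrist 383 [ 0.5418 -0.2919  0.0966] angle 0.5871363072412107
((0.5358721017837524, -0.1552678942680359), (0.08233516663312912, 0.02742798812687397), 74.74251556396484)
```

View pics/s9.png

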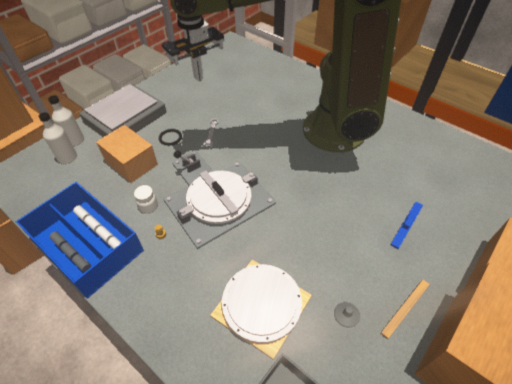

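View pics/d9c.png

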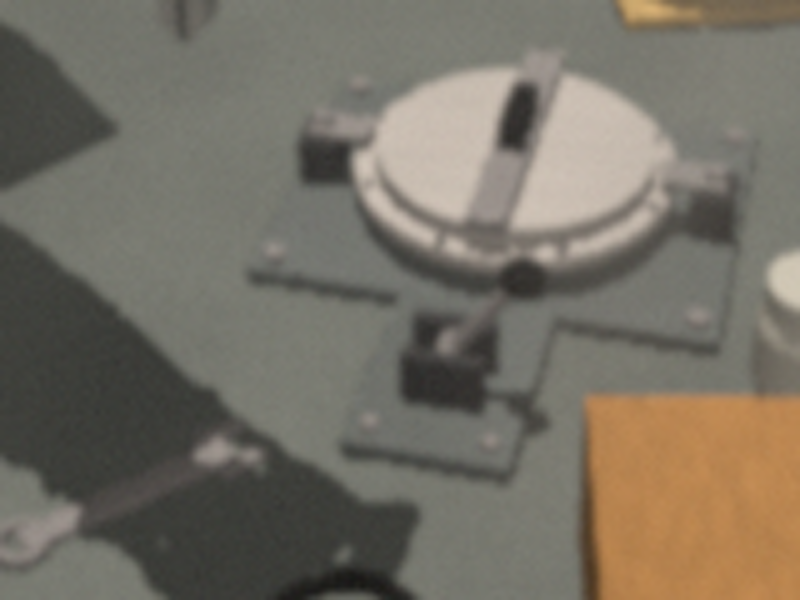

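The lever stays leaning away from the robot at about 0.6 rad, with its ball at crop (523,278). The straightedge lies across the middle of the cover, the bystanders are where they were, and the robot is clear. Handing in.

```bash
python3 -c "
from station import ctrl
print(ctrl.hand_in())"
```

```text
the job is handed in; nothing more can be done
None
```

The straightedge sits firm, so the cover in the jig is flat. I pushed the lever away from the robot and handed the job in at about 20.5 s.

- **Laying:** I set the straightedge left to right across the middle of the cover with about 10 N at contact, then let go. The wrist view afterwards put it within about 2 mm and 1° of centred.
- **Pressing:** With shut fingers I pressed the left end and then the right, at 8–9.4 N for over half a second each. Both ends stayed at the same height within 0.1 mm, so there was no rocking. The depth picture of the cover also looked flat out to its rim.
- **Sideways force:** The press readings also showed up to about 4 N sideways. In the last pictures the straightedge still lies across the middle.
- **Lever:** It now leans away from the robot at about 0.59 rad by the wrist camera and 0.63 rad by the scene camera. It stayed there after I backed off.
- **Unusable check:** My last automatic measurement of the straightedge's position failed, because it was partly out of the wrist view and mixed with clamp pixels in the scene view. I relied on the pictures instead; they show the straightedge in place, the other items apparently unmoved, and the arm well clear.

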